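# Slide a bearing housing into its gauging nest and half-open the air

## Robot

A 7-joint arm with a two-finger parallel gripper is mounted at the origin on the work surface. World frame = base frame: x ahead of the robot, y to its left, z up, the work surface at z = 0. Lengths are in m, angles in degrees, forces in N, time in s.
With the tool pointing down it reaches from about 0.425 to 0.875 m from the base axis. Payload 4.7 kg.
Tool frame: the origin (TCP) lies at the very end of the fingers, on their centre line; the grasp point (between the pads) lies 19 mm behind it; z points along the fingers, y is the line along which they close (so a half turn about z gives the same grasp; the last joint's range is limited). The gripper opens to 87 mm and grips with 3 to 60 N. Pads are 19 mm wide; open, the fingers measure 117 mm over their backs; the gripper's body (75 mm by 190 mm) begins 51 mm behind the grasp point.
Start: joints at [-73.333, 18.392, -4.016, 83.108, 1.295, 78.541, -3.26], TCP at [0.178, 0.625, 0.223] pointing down, gripper open.
Joint ranges: [-163.93, 163.93], [-17.29, 119.83], [-79.2, 71.16], [3.27, 140.29], [-89.18, 269.18], [5.43, 117.66], [-154.24, 154.24]. Speed limits (degrees/s): [147.25, 147.25, 180, 180, 180, 180, 180].

## Interface

Orientations are given as [roll, pitch, yaw] about the fixed x, y, z axes, in that order (R = Rz(yaw) Ry(pitch) Rx(roll)).
In Python, from cell import get_obs, cams, ticket, finder gives the robot as it stands.
- The arm moves only by the shell command python3 -m creep 'ROWS' [FORCE]. ROWS is text: rows parted by semicolons, each of 5 numbers parted by spaces: the shift along the world's x, y, z in m, then the turn about the world's z in degrees, then the finger opening in m, from 0 to 0.087. A call has 1 to 8 rows; each row shifts and turns the commanded pose from where the row before left it; what a row does not reach is not made up. A row lasts 1/8 s, in which the tool goes at most 62.5 mm and 10.7 degrees, less where a joint would pass 70% of its speed; a pose out of reach is approached as far as the arm can. A call with a gripper value outside its range is refused whole. The fingers move at their own pace and stop on an object; FORCE is the grip in N (left out, the last holds). Time passes only in rows, so rows that do not move let the fingers close. It gives the time, the measured TCP pose, the force, the opening and the grip force at its end, in the units of the state.
- get_obs(): the state, without advancing time (a new reading comes with each control period).
- cams.read_camera(name): name is "scene" or "side" or "wrist"; returns the picture (384x512x3 uint8, red, green, blue); there is no depth.
- cams.calibration(name): a dict with "fx", "fy", "cx", "cy" (pixels), "extrinsics" (4x4, takes a point from world to camera coordinates). Camera axes: x right, y down, z forward; pixel columns grow to the right and rows downward; lengths in m; the calibration is good to about 2 mm. A picture is of the moment at which its call begins: read the wrist's pose just before it. calibration takes no time and is no camera call; for the wrist camera it gives the pose at the moment of the call.
- ticket.sign_off(): hands the job in; it is judged then, once.
Trained networks look in the newest picture that a camera, given by its name, has taken for a name from the list of things; names that differ only in an ending like _2 or _b are one class to them, and where a whole thing is asked for, a point or a joint stands for the part that bears it (a point fixed in the world has none). Each returns a list of dicts, best first, with "p" (0 to 1); they miss things now and then, are a little off and sometimes report something else, mostly with a low value. They report only what shows in the picture. A call takes as long as a camera call. They do not tell look-alikes from the thing itself.
- finder.masks_of(name, camera): "mask" (384x512 bool, what is visible of it) and "xy" ([column, row] in pixels, amid what is visible of it).
- finder.tip_of(name, camera): "xy" ([column, row] in pixels: a listed point, or the origin of a listed thing).
The state is a dict: "time_s": time; "qpos": joint angles; "joint_velocities": joint speeds; "effort": joint torques, N m; "tool_pos": TCP position; "tool_rot": TCP orientation; "force": force on the tool from outside, world axes, zero at the start; "wrist_torque": the same for the moment, N m; "grip_width": finger opening in m; "grasp_force": force on a finger pad.
Only numpy, scipy, OpenCV 4.12 (cv2) and the standard library are available. Lean on these libraries where they do the work, as an engineer would, in place of code of your own. Each camera call takes 0.05 s, during which the arm holds its last target. There are 200 camera calls.

## Task

Gently slide the orange square bearing housing over the fixture's deck into the nest whose pocket has its shape, without lifting it off the deck, until it has dropped in and sits flat and fully home. Then turn the red air-valve lever half open, to 45 degrees (the green mark), and let go. Leave the loose round housing and the two steel rings where they lie.

Things in the scene. Friction and masses are not known exactly. Their poses are not given: they have to be found in the camera images.
- housing: Loose orange square bearing housing, 94 x 94 mm and 26 mm high, flat on top (too wide to grip), about 0.6 kg, it slides stiffly. Origin: centre of its underside, z up, x and y square to its sides. It starts on the fixture's deck, 14 mm above the table; its four sides are alike.
- fixture: Fixed gauging fixture. Origin: centre of its underside; z up. Bare aluminium deck, 230 mm along its x, 140 mm along y, top 14 mm above the table. Nest plates adjoin at y = +135 and -135 mm (either may be the square one), flush with it. A green end stop at each end, 120 mm along x, top at 34 mm, inner face at y = +/-182.5 mm: a housing against it lies over the pocket, lengthwise.
- square_nest: Fixed blue nest plate, 130 x 130 x 14 mm, with a square, yellow-floored pocket, 97 x 97 mm and 8 mm deep, in its middle (1.5 mm of play on each side of the housing). Origin: centre of its underside, on the table; z up, axes parallel to the fixture's and to the pocket's sides. The pocket's floor is 6 mm and its rim 14 mm above the table.
- round_nest: Fixed blue nest plate, 130 x 130 x 14 mm, with a round yellow-floored pocket of 97 mm diameter, 8 mm deep: not for the square housing. Origin: centre of its underside.
- air_valve (a joint): Angle of the air valve's red lever (rad), 0 closed, 1.571 fully open; grows as the lever turns clockwise seen from above. Half open is 0.785. It stays where it is left; about 2 N at the tip turns it.
- valve_tip (a point): Middle of the lever's red grip (60 mm long, 16 mm wide, 12 mm thick, its top 88 mm above the table), 65 mm from the pivot, 82 mm above the table. Nothing stands under the grip but the table.
- valve_pivot (a point): On the lever's turning axis (vertical), 82 mm above the table. Fixed. Its x and y axes are the valve's: closed, the lever points along -x from the pivot; fully open, along +y; at 45 degrees between the two, over the green mark on the white plate.
- round_housing: Loose round housing, grey metal, 94 mm diameter, 26 mm high, on the table to the left of the fixture; not to be moved. Origin: centre of its underside.
- ring_a: Loose steel ring, 72 mm diameter, 28 mm high, on the table; not to be moved. Origin: centre of its underside.
- ring_b: Loose steel ring, 64 mm diameter, 24 mm high, on the table; not to be moved. Origin: centre of its underside.
Things that resemble listed ones, but are neither listed nor needed, are in the scene too. What is shaped like the housing but yellow is not meant.

How it is judged:
By the outcome, as a careful person would: the job done as asked, in the order asked, and still so for the second after the job is handed in, with the robot touching nothing.
It also fails if it takes over 69 s, if anything falls off the work surface, if the arm or the gripper's body presses on something with over 40 N, if the wrist force passes 120 N, or if a joint passes its speed limit or range.

## Working session

There is one attempt and no reset: what is moved stays moved. The work goes in short steps, Python scripts to look and compute and a shell command to move; the robot and the scene stay as the last step left them, time stands still between calls to the robot, and variables do not carry over. Pictures are saved under pics/ and viewed, at most 10 in all, crops included, and the job is handed in when it is done.

```bash
mkdir -p pics; ls; cat > h.py <<'E'
import numpy as np,cv2
from cell import get_obs,cams,ticket,finder
def snap(n,f=None):
    im=cams.read_camera(n)
    if f: cv2.imwrite('pics/'+f,im[:,:,::-1])
    return im
def P(n):
    c=cams.calibration(n);K=np.array([[c['fx'],0,c['cx']],[0,c['fy'],c['cy']],[0,0,1]]);return K,np.array(c['extrinsics'])
def onplane(KE,uv,z):
    K,E=KE;d=E[:3,:3].T@np.linalg.inv(K)@np.array([*uv,1.]);o=-E[:3,:3].T@E[:3,3]
    return o+d*(z-o[2])/d[2]
def tri(KEs,uvs):
    A=[]
    for (K,E),(u,v) in zip(KEs,uvs):
        M=K@E[:3];A+= [u*M[2]-M[0],v*M[2]-M[1]]
    A=np.array(A);return np.linalg.lstsq(A[:,:3],-A[:,3],rcond=None)[0]
def proj(KE,p):
    K,E=KE;q=K@(E[:3,:3]@np.asarray(p)+E[:3,3]);return q[:2]/q[2]
E
python3 - <<'E'
from h import *
a=snap('scene');b=snap('side')
cv2.imwrite('pics/a.png',np.vstack([a,b])[:,:,::-1][::1] if 0 else cv2.resize(a,(800,600))[:,:,::-1])
cv2.imwrite('pics/b.png',cv2.resize(b,(800,600))[:,:,::-1])
np.set_printoptions(precision=3,suppress=True)
KE={n:P(n) for n in('scene','side')}
for n in ['housing','fixture','square_nest','round_nest','valve_tip','valve_pivot','round_housing','ring_a']:
  for c in KE:
    for r in finder.tip_of(n,c)[:3]: print(n,c,round(r['p'],2),np.array(r['xy']),onplane(KE[c],r['xy'],0.082 if 'valve' in n else .014 if n=='housing' else 0))
print(get_obs())
E
```

```text
pics
housing scene 0.82 [196.8 193.4] [ 0.708 -0.146  0.014]
housing scene 0.8 [321.6 182.9] [0.34  0.059 0.014]
housing scene 0.74 [260.5 217.6] [0.588 0.052 0.014]
housing side 0.93 [170.7 226.1] [0.328 0.042 0.014]
housing side 0.91 [238.8 192.3] [0.589 0.053 0.014]
housing side 0.62 [306.  219.9] [ 0.702 -0.17   0.014]
fixture scene 0.87 [265.3 218. ] [0.571 0.056 0.   ]
fixture scene 0.51 [205.9 115.7] [ 0.491 -0.443  0.   ]
fixture side 0.61 [230.9 199. ] [0.557 0.052 0.   ]
fixture side 0.48 [247.5 227.6] [ 0.534 -0.085  0.   ]
square_nest scene 0.73 [264.7 218.7] [0.575 0.057 0.   ]
square_nest scene 0.65 [283.7 252.7] [0.598 0.19  0.   ]
square_nest side 0.96 [221.3 172.3] [0.599 0.184 0.   ]
round_nest scene 0.81 [252.  187.5] [ 0.538 -0.068  0.   ]
round_nest side 0.69 [248.9 223.7] [ 0.547 -0.074  0.   ]
valve_tip scene 0.48 [216.1 114.5] [ 0.494 -0.356  0.082]
valve_tip side 0.73 [284.2 278.5] [ 0.479 -0.353  0.082]
valve_pivot scene 0.81 [207.8 115.4] [ 0.52  -0.369  0.082]
valve_pivot side 0.63 [304.9 270.8] [ 0.541 -0.363  0.082]
round_housing scene 0.71 [307.  327.7]
[... 206 characters left out ...]
 scene 0.8 [356.8 286.5] [0.488 0.401 0.   ]
ring_a scene 0.51 [200.8 236.2] [ 0.778 -0.007  0.   ]
ring_a side 0.57 [292.9 181.3] [0.784 0.008 0.   ]
ring_a side 0.55 [174.7 149.3] [0.518 0.389 0.   ]
{'time_s': 0.9, 'qpos': array([-73.335,  18.392,  -4.016,  83.107,   1.295,  78.542,  -3.261]), 'joint_velocities': array([-0.065,  0.092, -0.031,  0.028, -0.076, -0.012, -0.053]), 'effort': array([  0.   , -49.109,  -0.403, -31.277,  -0.064,   0.034,   0.   ]), 'tool_pos': array([0.178, 0.625, 0.223]), 'tool_rot': array([179.996,   0.003, 164.142]), 'force': array([-0.275,  0.061, -0.067]), 'wrist_torque': array([ 0.047, -0.024,  0.   ]), 'grasp_force': 0.0, 'grip_width': 0.08705792825342587}
```

View pics/a.png

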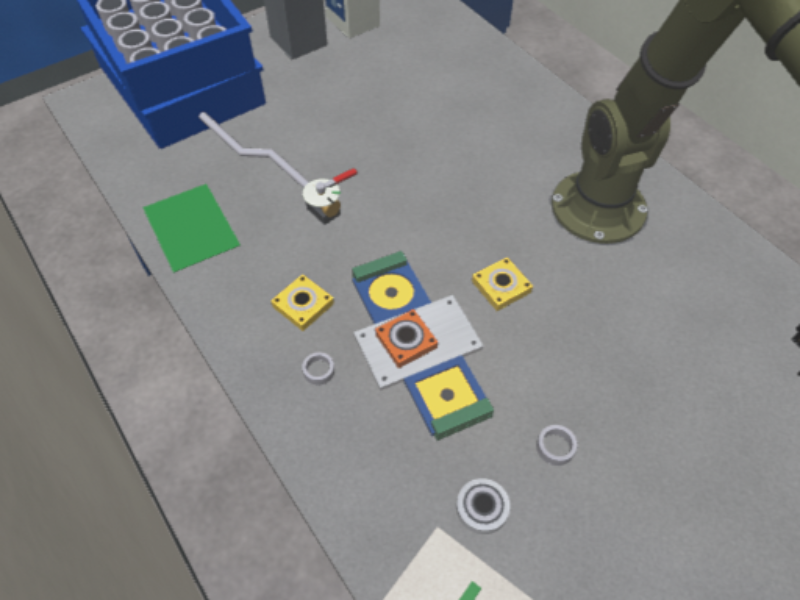

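View pics/b.png

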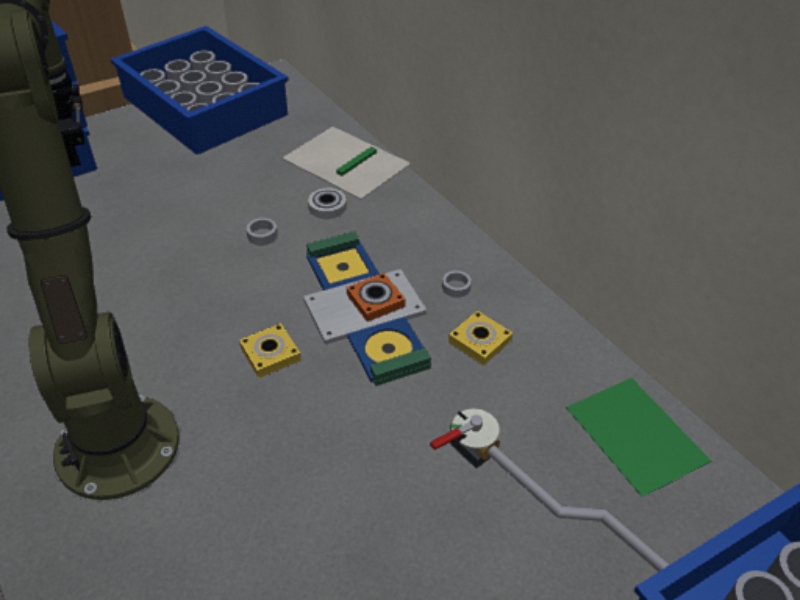

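Orange housing at scene (405,337)/800-px picture lies on the aluminium deck. The yellow look-alikes at (302,300) and (503,282) lie on the table. The square nest is the one at (447,393), on the +y side, and the round nest is at (391,291). The lever (red) is at (342,177). Next I move the wrist camera over the fixture.

```bash
python3 -m creep '0.032 -0.045 0.011 -7 0.087;0.032 -0.045 0.011 -7 0.087;0.032 -0.045 0.011 -7 0.087;0.032 -0.045 0.011 -7 0.087;0.032 -0.045 0.011 -7 0.087;0.032 -0.045 0.011 -7 0.087;0.032 -0.045 0.011 -7 0.087;0.032 -0.045 0.011 -7 0.087'; python3 -m creep '0.032 -0.045 0.011 -7 0.06;0.032 -0.045 0.011 -7 0.06;0.032 -0.045 0.011 -7 0.06;0.03 -0.03 0.011 -7 0.06;0 0 0 0 0.06;0 0 0 0 0.06'
python3 - <<'E'
from h import *
np.set_printoptions(precision=3,suppress=True)
K,E=P('wrist');print(K,-E[:3,:3].T@E[:3,3],E[:3,:3])
a=snap('wrist');cv2.imwrite('pics/w1.png',cv2.resize(a,(800,600))[:,:,::-1])
o=get_obs();print(o['tool_pos'],o['tool_rot'],o['time_s'])
E
```

```text
time_s: 1.9
tool_pos: [0.4345, 0.2637, 0.3113]
tool_rot: [179.9, -0.0, 107.9]
force: [0.7, 0.3, -0.3]
grip_width: 0.0872
grasp_force: 0.0
time_s: 2.65
tool_pos: [0.5593, 0.1011, 0.3543]
tool_rot: [-180.0, -0.0, 80.2]
force: [0.6, 0.4, -0.8]
grip_width: 0.0599
grasp_force: 0.0
[[329.143   0.    259.931]
 [  0.    329.143 189.374]
 [  0.      0.      1.   ]] [0.572 0.172 0.516] [[ 0.985 -0.17  -0.001]
 [-0.164 -0.951  0.263]
 [-0.046 -0.259 -0.965]]
[0.559 0.102 0.354] [-179.942   -0.025   80.295] 2.7
```

View pics/w1.png

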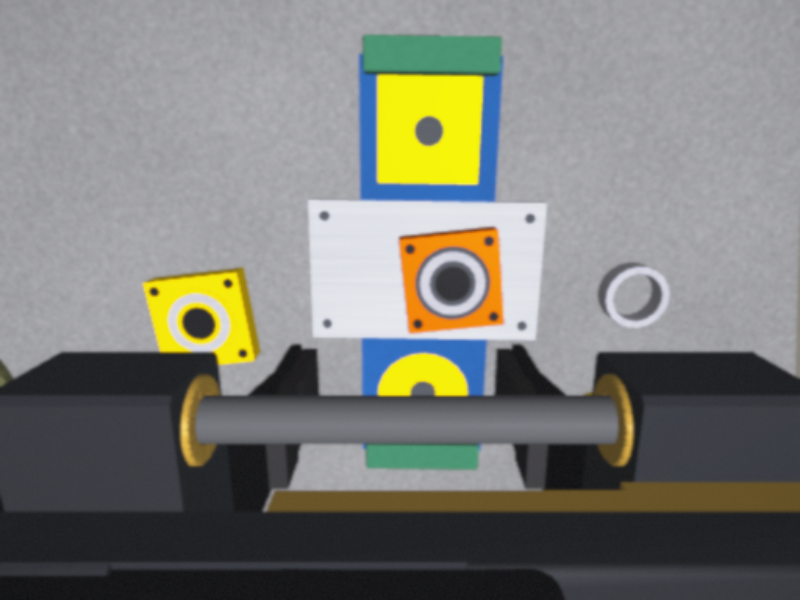

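The wrist view shows the orange housing (452,282) turned about 6° and off-centre to the right, the square pocket at (430,130), the round pocket at (422,385), and a yellow look-alike at (200,320) beside the deck. I'll take a second view, then measure both by colour.

```bash
cp pics/w1.png pics/w1k.png
cat > m.py <<'E'
from h import *
np.set_printoptions(precision=4,suppress=True)
def blob(m):
    m=cv2.morphologyEx(m.astype(np.uint8),cv2.MORPH_OPEN,np.ones((3,3)))
    cs,_=cv2.findContours(m,cv2.RETR_EXTERNAL,cv2.CHAIN_APPROX_NONE);return sorted(cs,key=cv2.contourArea)[::-1]
def masks(im):
    h=cv2.cvtColor(im,cv2.COLOR_RGB2HSV);H,S,V=[h[...,i].astype(int) for i in range(3)]
    return dict(orange=(H>5)&(H<16)&(S>180)&(V>215),yellow=(H>25)&(H<35)&(S>180)&(V>225),deck=(S<40)&(V>190),green=(H>65)&(H<95)&(S>90)&(V<170))
def rect(KE,c,z):
    pts=np.array([onplane(KE,p[0]+0.0,z)[:2] for p in c]);r=cv2.minAreaRect((pts*1000).astype(np.float32));return r
def quad(c):
    h=cv2.convexHull(c)
    for e in np.arange(.02,.2,.01):
        a=cv2.approxPolyDP(h,e*cv2.arcLength(h,True),True)
        if len(a)==4: return a[:,0].astype(float)
def look():
    KE=P('wrist');im=snap('wrist');return KE,im
E
python3 - <<'E'
from m import *
import pickle
KE,im=look();pickle.dump((KE,im),open('v1.pkl','wb'))
mk=masks(im)
for n,z in [('orange',.04),('yellow',.006),('deck',.014),('green',.034)]:
  for c in blob(mk[n])[:3]:
    if cv2.contourArea(c)>300: print(n,cv2.contourArea(c),cv2.boundingRect(c),rect(KE,c,z))
E
python3 -m creep '0.03 -0.05 0 0 0.06;0.03 -0.05 0 0 0.06;0 0 0 0 0.06;0 0 0 0 0.06'
python3 - <<'E'
from m import *
import pickle
KE,im=look();pickle.dump((KE,im),open('v2.pkl','wb'))
KE1,im1=pickle.load(open('v1.pkl','rb'))
cv2.imwrite('pics/w2.png',im[:,:,::-1])
mk=masks(im)
for n,z in [('orange',.04),('yellow',.006),('deck',.014),('green',.034)]:
  for c in blob(mk[n])[:3]:
    if cv2.contourArea(c)>300: print(n,cv2.contourArea(c),cv2.boundingRect(c),rect(KE,c,z))
m1=masks(im1)
for n in ['orange','yellow','deck']:
    def pick(cs): return cs[0]
    a=blob(m1[n]);b=blob(mk[n])
    if n=='yellow': # topmost = square pocket
        f=lambda cs:min([c for c in cs if cv2.contourArea(c)>1500],key=lambda c:cv2.boundingRect(c)[1]);a,b=f(a),f(b)
    else:a,b=a[0],b[0]
    qa,qb=quad(a),quad(b)
    srt=lambda q:q[np.argsort(np.arctan2(*(q-q.mean(0)).T))]
    for p,q in zip(srt(qa),srt(qb)): print(n,p,q,tri([KE1,KE],[p,q]))
print(get_obs()['time_s'])
E
```

```text
yellow 4267.0 (243, 49, 66, 69) ((596.4785766601562, 191.455322265625), (95.83979034423828, 94.45484924316406), 79.49549865722656)
yellow 1473.0 (93, 175, 70, 58) ((330.2863464355469, 44.220550537109375), (96.29300689697266, 96.57914733886719), 86.84785461425781)
yellow 945.0 (243, 227, 56, 26) ((550.118408203125, -53.06516647338867), (45.2697868347168, 93.10384368896484), 80.3152084350586)
deck 12778.0 (197, 128, 154, 90) ((570.8544921875, 58.449466705322266), (140.678955078125, 231.84571838378906), 79.42052459716797)
deck 1180.5 (388, 172, 41, 39) ((777.9609375, -4.518466949462891), (62.36397933959961, 63.41352081298828), 80.28965759277344)
deck 1051.0 (108, 189, 39, 36) ((332.7447204589844, 45.50474166870117), (59.029541015625, 61.12175750732422), 80.30587005615234)
green 1932.0 (233, 23, 88, 25) ((607.2085571289062, 251.72103881835938), (28.793424606323242, 117.80548858642578), 79.50777435302734)
green 973.0 (235, 284, 71, 16) ((535.2120361328125, -133.13973999023438), (28.142593383789062, 116.05068969726562), 79.30387878417969)
time_s: 3.25
tool_pos: [0.6192, 0.002, 0.3542]
tool
[... 412 characters left out ...]
578), (91.87569427490234, 92.80392456054688), 79.86691284179688)
deck 14660.0 (141, 66, 161, 99) ((570.934814453125, 58.60404968261719), (140.59751892089844, 231.33082580566406), 79.35689544677734)
deck 1341.5 (343, 113, 42, 42) ((776.9319458007812, -2.3187828063964844), (61.326908111572266, 62.525779724121094), 80.24405670166016)
deck 1207.5 (50, 131, 41, 40) ((331.1484375, 48.535179138183594), (59.88774871826172, 60.538841247558594), 31.122652053833008)
green 1064.5 (203, 232, 57, 21) ((548.8181762695312, -133.7251739501953), (34.3686408996582, 89.09727478027344), 80.26898193359375)Traceback (most recent call last):
  File "<stdin>", line 16, in <module>
IndexError: list index out of range
```

```bash
sed -i 's/orange=.*V>215),y/orange=(H>3)\&(H<18)\&(S>180)\&(V>OV),y/; 1a OV=215' m.py
python3 - <<'E'
import m;from m import *
import pickle
v=[pickle.load(open(f'v{i}.pkl','rb')) for i in(1,2)]
for KE,im in v:print(cv2.cvtColor(im,cv2.COLOR_RGB2HSV)[ [175,185,120,118],[265,267,215,220]], im[int(proj(KE,[.575,.085,.04])[1]),int(proj(KE,[.575,.085,.04])[0])])
m.OV=0;q=[]
for KE,im in v:
    h=cv2.cvtColor(im,cv2.COLOR_RGB2HSV);M=(h[...,0]<20)&(h[...,1]>150);V=np.median(h[...,2][M]);print(np.percentile(h[...,2][M],[5,20,50,80]))
    c=blob(M&(h[...,2]>V-25))[0];print(cv2.contourArea(c),rect(KE,c,.04))
    Q=quad(c);q.append(Q[np.argsort(np.arctan2(*(Q-Q.mean(0)).T))])
for a,b in zip(*q):print(a,b,tri([v[0][0],v[1][0]],[a,b]))
E
```

```text
[[ 16 244 241]
 [176  34 120]
 [114   7 171]
 [113   6 169]] [244 141  10]
[[111  46 172]
 [128   6 161]
 [118  21 157]
 [122  16 222]] [241 135  10]
[180. 237. 243. 244.]
3319.0 ((594.2678833007812, 50.52094268798828), (91.71996307373047, 91.1264419555664), 86.1528091430664)
[204. 237. 241. 243.]
3891.0 ((594.5125122070312, 49.803096771240234), (91.38856506347656, 91.35018157958984), 86.16498565673828)
[256. 154.] [201.  92.] [0.5518 0.0977 0.035 ]
[262. 205.] [217. 155.] [ 0.5444 -0.003  -0.0334]
[321. 201.] [271. 142.] [0.6366 0.0128 0.0434]
[318. 148.] [266.  85.] [0.6429 0.0913 0.0355]
```

```bash
python3 -m creep '0.007 0.004 -0.025 10 0.05;0.007 0.004 -0.025 10 0.05;0.007 0.004 -0.025 10 0.05;0.007 0.004 -0.025 10 0.05;0.007 0.004 -0.025 10 0.05;0.007 0.004 -0.025 10 0.05;0.006 0.004 -0.025 10 0.05;0.006 0.005 -0.025 10 0.05'; python3 -m creep '0 0 -0.025 9.3 0.05;0 0 -0.03 0 0.05;0 0 -0.03 0 0.05;0 0 -0.02 0 0.05;0 0 0 0 0.05;0 0 0 0 0.05'
```

```text
time_s: 4.3
tool_pos: [0.6732, 0.0366, 0.1541]
tool_rot: [179.9, -0.0, 160.7]
force: [0.4, 0.1, -0.4]
grip_width: 0.0497
grasp_force: 0.0
time_s: 5.05
tool_pos: [0.6745, 0.0339, 0.0509]
tool_rot: [180.0, 0.1, 169.5]
force: [-0.0, 0.3, 0.4]
grip_width: 0.0503
grasp_force: 0.0
```

```bash
python3 -m creep '0 0 -0.02 0 0.05;0 0 -0.011 0 0.05;-0.008 0.0015 0 0 0.05;-0.006 0.0011 0 0 0.05;-0.005 0.0009 0 0 0.05;-0.005 0.0009 0 0 0.05;-0.005 0.0009 0 0 0.05;-0.005 0.0009 0 0 0.05'; python3 -m creep '-0.004 0.0008 0 0 0.05;-0.004 0.0008 0 0 0.05;-0.004 0.0008 0 0 0.05;-0.0025 0.0004 0 0 0.05;0 0 0 0 0.05;0 0 0 0 0.05'
```

```text
time_s: 6.05
tool_pos: [0.6404, 0.0387, 0.0193]
tool_rot: [-180.0, 0.1, 169.4]
force: [4.5, -3.9, -0.4]
grip_width: 0.0496
grasp_force: 2.2
time_s: 6.8
tool_pos: [0.6256, 0.0431, 0.0191]
tool_rot: [179.9, 0.0, 169.5]
force: [4.4, -0.2, 3.8]
grip_width: 0.0499
grasp_force: 2.0
```

```bash
python3 -m creep '0.01 -0.002 0 0 0.05;0.02 -0.004 0 0 0.05;0 0 0.05 0 0.05;-0.01 -0.006 0.03 -10 0.05;-0.01 -0.006 0.03 -10 0.05;-0.01 -0.006 0.03 -10 0.05;-0.01 -0.006 0.03 -10 0.05;-0.01 -0.006 0.02 -10 0.05'; python3 -m creep '-0.012 -0.006 0 -10 0.05;-0.012 -0.006 0 -10 0.05;-0.012 -0.007 0 -10 0.05;-0.012 -0.007 0 -10 0.05;0 0 0 0 0.05;0 0 0 0 0.05'
cat >> m.py <<'E'
def orange(KE,im,z=.04):
    h=cv2.cvtColor(im,cv2.COLOR_RGB2HSV);M=(h[...,0]<20)&(h[...,1]>150);V=np.median(h[...,2][M])
    c=blob(M&(h[...,2]>V-25))[0];return cv2.contourArea(c),rect(KE,c,z)
E
python3 - <<'E'
from m import *
KE,im=look();cv2.imwrite('pics/w3.png',im[:,:,::-1])
mk=masks(im)
c=blob(mk['deck'])[0];d=rect(KE,c,.014);o=orange(KE,im);print('deck',d,'orange',o)
a=np.deg2rad(d[2]-90 if d[2]>45 else d[2]);v=np.array(o[1][0])-np.array(d[0]);print('fx,fy',v@[np.cos(a),np.sin(a)],v@[-np.sin(a),np.cos(a)])
for c in blob(mk['yellow'])[:3]: print(cv2.boundingRect(c),rect(KE,c,.006))
E
```

```text
time_s: 7.8
tool_pos: [0.6039, 0.0063, 0.2088]
tool_rot: [-179.9, -0.1, 119.1]
force: [0.2, 0.7, 0.3]
grip_width: 0.0502
grasp_force: 0.0
time_s: 8.55
tool_pos: [0.557, -0.0191, 0.2081]
tool_rot: [-179.9, 0.0, 79.6]
force: [0.7, -0.4, -0.1]
grip_width: 0.0499
grasp_force: 0.0
deck ((571.01953125, 58.45191955566406), (140.1830291748047, 230.75453186035156), 79.30518341064453) orange (9398.0, ((569.8370361328125, 60.43007278442383), (90.89326477050781, 92.11624145507812), 79.59563446044922))
fx,fy -1.529055857436742 1.7243471470279277
(0, 93, 98, 98) ((326.18402099609375, 48.5628662109375), (98.06289672851562, 98.29629516601562), 86.75888061523438)
(219, 175, 82, 76) ((546.0576782226562, -74.83734130859375), (93.631103515625, 93.55491638183594), 34.89617919921875)
(418, 211, 34, 14) ((747.7973022460938, -116.34654235839844), (16.15927505493164, 39.13621520996094), 79.6611328125)
```

View pics/w3.png

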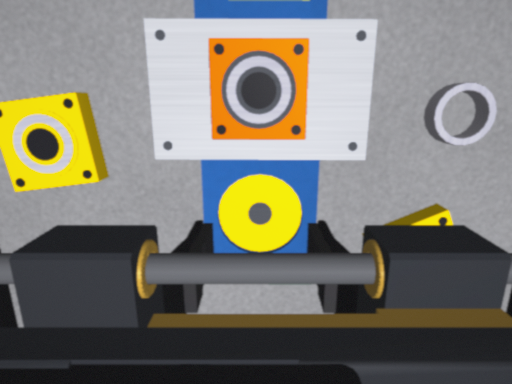

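```bash
python3 -m creep '0 0 -0.05 -0.2 0.05;0 0 -0.05 0 0.05;0 0 -0.05 0 0.05;0 0 -0.039 0 0.05;0.0017 0.0088 0 0 0.05;0.0017 0.0088 0 0 0.05;0.0015 0.0079 0 0 0.05;0.0015 0.0079 0 0 0.05'; python3 -m creep '0.0015 0.0079 0 0 0.05;0.0015 0.0079 0 0 0.05;0.0015 0.0079 0 0 0.05;0.0015 0.0079 0 0 0.05;0.0015 0.0079 0 0 0.05;0.0015 0.0079 0 0 0.05;0 0 0 0 0.05;0 0 0 0 0.05'
python3 - <<'E'
from m import *
KE,im=look();cv2.imwrite('pics/w4.png',im[:,:,::-1]);print(orange(KE,im))
for c in blob(masks(im)['yellow'])[:2]: print(cv2.boundingRect(c),rect(KE,c,.006))
E
```

```text
time_s: 9.6
tool_pos: [0.5635, 0.0124, 0.0199]
tool_rot: [180.0, 0.1, 79.2]
force: [-0.1, -5.1, -0.1]
grip_width: 0.05
grasp_force: 2.4
time_s: 10.6
tool_pos: [0.5728, 0.0616, 0.0199]
tool_rot: [180.0, -0.0, 79.3]
force: [0.9, -0.6, 0.3]
grip_width: 0.05
grasp_force: 0.6
(47424.0, ((581.2371215820312, 119.59362030029297), (92.01603698730469, 92.09098052978516), 79.2352523803711))
(156, 0, 202, 13) ((592.8770141601562, 175.2783203125), (5.185661792755127, 96.47012329101562), 79.23330688476562)
```

View pics/w4.png

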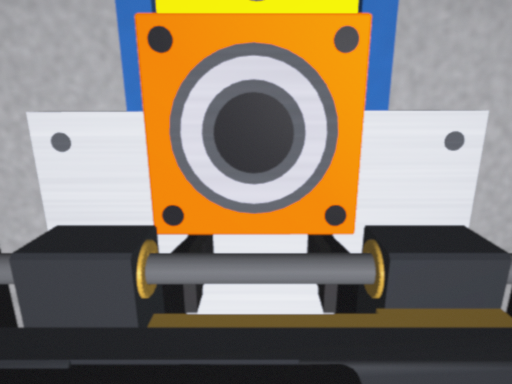

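The housing is square to the fixture, about 1 mm left of the pocket's axis. The pocket's near edge spans columns 156–358 at the top. I continue the push slightly slanted to the right.

```bash
python3 -m creep '0.0012 0.0059 0 0 0.05;0.0012 0.0059 0 0 0.05;0.0012 0.0059 0 0 0.05;0.0012 0.0059 0 0 0.05;0.0012 0.0059 0 0 0.05;0.0012 0.0059 0 0 0.05;0.0012 0.0059 0 0 0.05;0.0012 0.0059 0 0 0.05'; python3 -m creep '0.0008 0.0039 0 0 0.05;0.0008 0.0039 0 0 0.05;0.0008 0.0039 0 0 0.05;0.0008 0.0039 0 0 0.05;0.0008 0.0039 0 0 0.05;0.0007 0.0035 0 0 0.05;0 0 0 0 0.05;0 0 0 0 0.05'
python3 - <<'E'
from m import *
KE,im=look();cv2.imwrite('pics/w5.png',im[:,:,::-1]);print(orange(KE,im),orange(KE,im,.032))
E
```

```text
time_s: 11.65
tool_pos: [0.5824, 0.104, 0.0205]
tool_rot: [180.0, 0.3, 79.1]
force: [-2.5, -11.0, 8.3]
grip_width: 0.0503
grasp_force: 5.3
time_s: 12.65
tool_pos: [0.587, 0.1323, 0.0199]
tool_rot: [180.0, -0.1, 79.3]
force: [0.1, -0.4, 0.1]
grip_width: 0.05
grasp_force: 0.4
(19401.5, ((594.4068603515625, 190.8595428466797), (89.81695556640625, 90.66586303710938), 79.25670623779297)) (19401.5, ((594.056396484375, 190.18463134765625), (94.89250946044922, 95.78939056396484), 79.25670623779297))
```

View pics/w5.png

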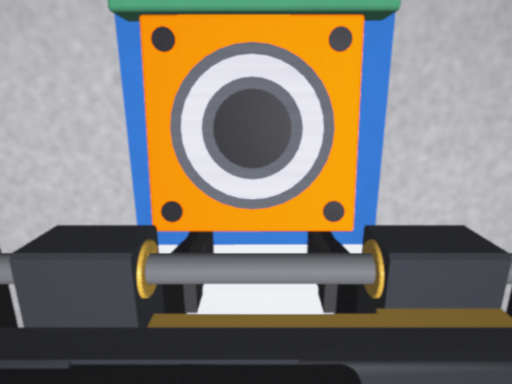

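The housing's far edge has dropped, since that side now looks narrower. The near edge still rides on the rim, so it needs about 1.5–2 mm more.

```bash
python3 -m creep '0.0002 0.001 0 0 0.05;0.0002 0.001 0 0 0.05;0 0 0 0 0.05;0 0 0 0 0.05'
python3 - <<'E'
from m import *
KE,im=look();cv2.imwrite('pics/w6.png',im[:,:,::-1]);print(orange(KE,im,.032))
h=cv2.cvtColor(im,cv2.COLOR_RGB2HSV);M=(h[...,0]<20)&(h[...,1]>150)
for r in (20,40,120,210,225): x=np.where(M[r])[0];print(r,x.min(),x.max())
x=np.where(M[:,170])[0];print(x.min(),x.max())
E
```

```text
time_s: 13.2
tool_pos: [0.5873, 0.1325, 0.0198]
tool_rot: [180.0, 0.0, 79.2]
force: [-2.2, -4.4, 2.2]
grip_width: 0.05
grasp_force: 2.4
(19949.0, ((593.7197265625, 190.05227661132812), (94.95494842529297, 95.21464538574219), 79.18013763427734))
20 138 363
40 141 361
120 146 357
210 152 352
225 152 352
15 231
```

```bash
cat >> m.py <<'E'
def sqpose(KE,im,s=.094):
    K,E=KE;h=cv2.cvtColor(im,cv2.COLOR_RGB2HSV);M=((h[...,0]<20)&(h[...,1]>150)&(h[...,2]>200)).astype(np.uint8)
    c=blob(M)[0];c=cv2.convexHull(c)[:,0];m=np.zeros(M.shape,np.uint8);cv2.fillPoly(m,[c],1)
    x0,y0,w,hh=cv2.boundingRect(c);L=[]
    rows=np.arange(y0+int(.2*hh),y0+int(.8*hh));cols=np.arange(x0+int(.2*w),x0+int(.8*w))
    l=np.polyfit(rows,[np.where(m[r])[0][0]-.5 for r in rows],1);r_=np.polyfit(rows,[np.where(m[r])[0][-1]+.5 for r in rows],1)
    t=np.polyfit(cols,[np.where(m[:,k])[0][0]-.5 for k in cols],1);b=np.polyfit(cols,[np.where(m[:,k])[0][-1]+.5 for k in cols],1)
    X=lambda v,hz:(lambda y:(np.polyval(v,y),y))((hz[0]*v[1]+hz[1])/(1-hz[0]*v[0]))
    q=np.array([X(l,t),X(r_,t),X(r_,b),X(l,b)]);a=s/2
    O=np.array([[-a,a,0],[a,a,0],[a,-a,0],[-a,-a,0]])
    _,rv,tv=cv2.solvePnP(O,q,K,None,flags=cv2.SOLVEPNP_ITERATIVE)
    R=cv2.Rodrigues(rv)[0];W=E[:3,:3].T@R;p=E[:3,:3].T@(tv[:,0]-E[:3,3])
    cor=(W@O.T).T+p
    f=np.deg2rad(-10.64);F=np.array([[np.cos(f),np.sin(f)],[-np.sin(f),np.cos(f)]])
    return q,np.c_[(F@(cor[:,:2]-[.5709,.0585]).T).T,cor[:,2]]*1000
E
python3 - <<'E'
from m import *
KE,im=look()
for f in ('w4','w5','w6'):
    q,c=sqpose(KE,cv2.imread(f'pics/{f}.png')[:,:,::-1]);print(f,q.round(1).tolist());print(c,c.mean(0))
E
```

```text
w4 [[133.8, 12.5], [372.1, 12.5], [353.7, 233.5], [154.2, 233.5]]
[[-46.859  181.1203  37.7293]
 [ 47.1405 180.8066  37.6932]
 [ 46.8266  86.8083  37.2178]
 [-47.1729  87.122   37.2539]] [ -0.0162 133.9643  37.4735]
w5 [[139.0, 14.5], [364.7, 14.5], [350.5, 230.5], [152.4, 230.5]]
[[-47.6182 182.2067  29.9843]
 [ 46.3796 181.6234  30.2455]
 [ 45.7807  87.8193  36.281 ]
 [-48.2171  88.4026  36.0199]] [ -0.9187 135.013   33.1327]
w6 [[138.1, 15.9], [365.3, 13.7], [347.7, 231.5], [151.9, 231.5]]
[[-48.2239 181.7039  30.3858]
 [ 45.7508 181.0883  32.4782]
 [ 45.0468  87.1755  36.4658]
 [-48.9279  87.7911  34.3735]] [ -1.5886 134.4397  33.4258]
```

View pics/w6.png

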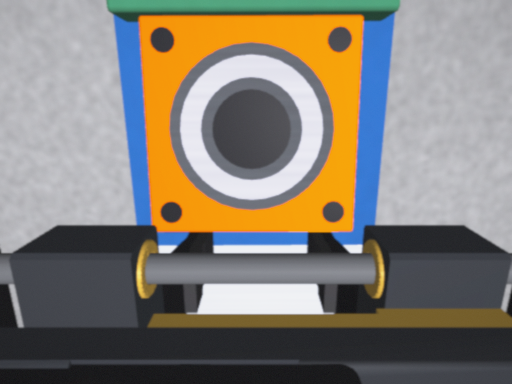

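The housing is now tilted: its far edge is in and its near edge still hangs on the rim (about 37–39 mm, against 32 when home). I push it on to the stop, then back off so it can drop.

```bash
python3 -m creep '0.0005 0.001 0 0 0.05;0.0005 0.001 0 0 0.05;0.0005 0.001 0 0 0.05;0.0002 0.001 0 0 0.05;0 0 0 0 0.05;0 0 0 0 0.05'
python3 - <<'E'
from m import *
KE,im=look();print(sqpose(KE,im)[1]+[0,0,2.5])
E
python3 -m creep '-0.001 -0.006 0 0 0.05;-0.001 -0.006 0 0 0.05;0 0 0 0 0.05'
python3 - <<'E'
from m import *
KE,im=look();print(sqpose(KE,im)[1]+[0,0,2.5])
E
```

```text
time_s: 14.05
tool_pos: [0.5881, 0.134, 0.0193]
tool_rot: [-179.9, 0.2, 79.2]
force: [-5.1, -8.8, 4.3]
grip_width: 0.05
grasp_force: 4.8
[[-47.5503 187.7168  42.5522]
 [ 31.1488 174.8666  -7.2206]
 [ 52.8439 100.6572  46.2424]
 [-25.8552 113.5074  96.0151]]
time_s: 14.48
tool_pos: [0.5872, 0.1256, 0.0197]
tool_rot: [180.0, -0.1, 79.2]
force: [-0.1, 0.3, 0.7]
grip_width: 0.05
grasp_force: 0.0
[[-50.583  182.4818  26.8118]
 [ 40.4863 184.616    3.6206]
 [ 51.566   98.3128  39.1874]
 [-39.5033  96.1786  62.3785]]
```

```bash
python3 - <<'E'
from m import *
KE,im=look();cv2.imwrite('pics/w7.png',im[:,:,::-1]);q,c=sqpose(KE,im);print(q)
h=cv2.cvtColor(im,cv2.COLOR_RGB2HSV)
for V in (150,200,225):
  M=(h[...,0]<20)&(h[...,1]>150)&(h[...,2]>V);print(V,[(cv2.boundingRect(c),cv2.contourArea(c)) for c in blob(M)[:2]])
M=(h[...,0]<20)&(h[...,1]>150)
for r in range(2,240,18): x=np.where(M[r])[0];print(r,x[[0,-1]] if len(x) else '')
E
```

```text
[[134.5364  -1.7232]
 [319.1145   0.88  ]
 [369.3189 211.5   ]
 [153.6404 211.5   ]]
150 [((135, 0, 219, 212), 17844.0), ((322, 69, 5, 8), 18.5)]
200 [((136, 0, 218, 212), 17838.5), ((322, 69, 5, 8), 18.5)]
225 [((136, 0, 218, 212), 17718.0), ((322, 69, 5, 8), 17.5)]
2 [134 363]
20 [138 360]
38 [139 359]
56 [141 357]
74 [142 356]
92 [144 355]
110 [146 353]
128 [147 352]
146 [149 351]
164 [150 349]
182 [152 348]
200 [154 347]
218 
236
```

View pics/w7.png

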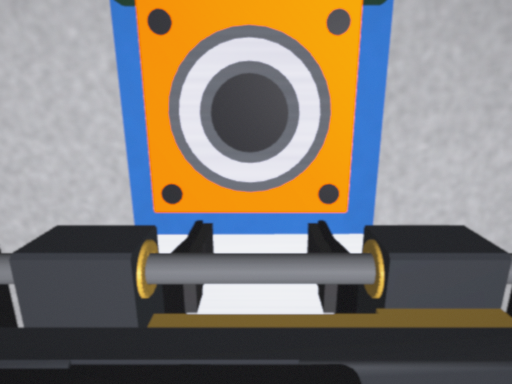

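```bash
python3 -m creep '0 0 0.05 0 0.05;0 0 0.05 0 0.05;0 0 0 0 0.05;0 0 0 0 0.05'
python3 - <<'E'
from m import *
KE,im=look();cv2.imwrite('pics/w8.png',im[:,:,::-1]);q,c=sqpose(KE,im);print(q,c,c.mean(0))
print(orange(KE,im,.032),orange(KE,im,.04))
mk=masks(im)
for n,z in (('green',.034),('deck',.014)): print(n,[rect(KE,c,z) for c in blob(mk[n])[:1]])
KE,im=P('side'),snap('side');c=orange(KE,im,.032);print('side',c)
K2,i2=P('scene'),snap('scene');print('scene',orange(K2,i2,.032))
E
```

```text
time_s: 15.08
tool_pos: [0.5866, 0.1258, 0.1193]
tool_rot: [-180.0, -0.0, 79.3]
force: [-0.2, 0.7, -0.1]
grip_width: 0.0499
grasp_force: 0.0
[[187.5563  38.3044]
 [317.8388  38.7921]
 [316.9214 169.5   ]
 [194.2024 169.5   ]] [[-48.1109 183.1211  26.3604]
 [ 45.8053 183.5515  22.4166]
 [ 46.655   90.0925  32.4511]
 [-47.2613  89.6621  36.3949]] [ -0.728  136.6068  29.4058]
(15578.5, ((595.1278076171875, 191.7412872314453), (91.73278045654297, 92.2414779663086), 79.24491882324219)) (15578.5, ((595.2954711914062, 191.892822265625), (88.78453063964844, 89.27686309814453), 79.24491119384766))
green [((606.61962890625, 248.2113800048828), (25.44750213623047, 118.18476867675781), 79.23944091796875)]
deck [((578.5477294921875, 98.43333435058594), (59.57493209838867, 231.71116638183594), 79.28031921386719)]
side (58.0, ((501.8805847167969, -330.2364807128906), (12.859885215759277, 55.977989196777344), 87.36763000488281))
scene (177.0, ((606.0244750976562, 202.74667358398438), (76.37539672851562, 104.52751159667969), 39.138893127441406))
```

```bash
python3 - <<'E'
from m import *
KE=P('wrist');im=cv2.imread('pics/w8.png')[:,:,::-1]
h=cv2.cvtColor(im,cv2.COLOR_RGB2HSV);M=(h[...,0]<20)&(h[...,1]>150)
for r in range(44,168,15):
    x=np.where(M[r])[0]
    # convert edge px on plane z: width in mm at z .032
    a,b=[onplane(KE,(v,r),.032) for v in (x[0]-.5,x[-1]+.5)];print(r,x[0],x[-1],(np.linalg.norm(a-b)*1000).round(2))
cv2.imwrite('pics/w8c.png',cv2.resize(im[20:190,150:360],(735,595),interpolation=cv2.INTER_CUBIC)[:,:,::-1])
E
```

```text
44 189 320 91.8
59 190 319 91.43
74 190 318 91.76
89 191 318 92.1
104 192 317 91.72
119 193 316 91.33
134 193 316 92.42
149 194 315 92.03
164 195 314 91.62
```

View pics/w8c.png

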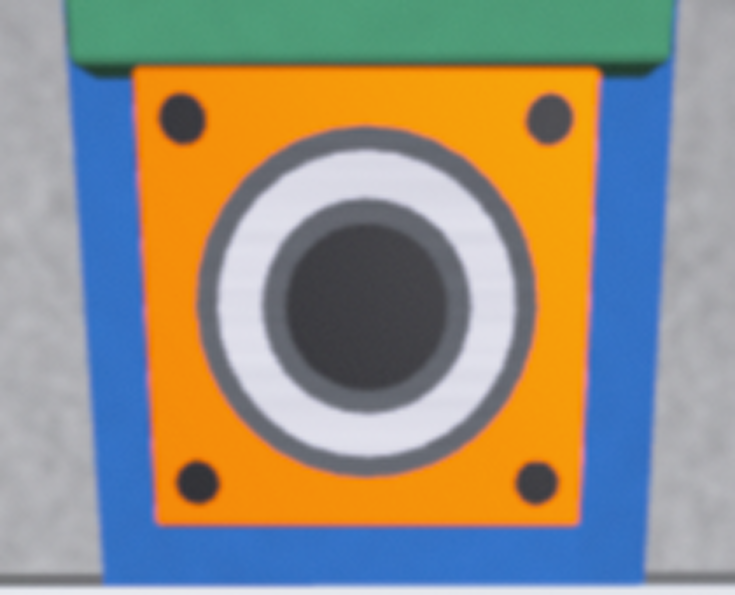

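The housing is square in its pocket. Its apparent width is uniform at z = 32 mm, so it is flat and home. Next is the valve.

```bash
python3 -m creep '-0.011 -0.052 0.02 -2.6 0.05;-0.011 -0.052 0.02 -2.6 0.05;-0.011 -0.052 0.02 -2.6 0.05;-0.011 -0.052 0.02 -2.6 0.05;-0.011 -0.052 0.01 -2.6 0.05;-0.011 -0.052 0.01 -2.6 0.05;-0.01 -0.052 0.01 -2.6 0.05;-0.01 -0.052 0.01 -2.6 0.05'; python3 -m creep '-0.01 -0.05 0 -2.6 0.05;-0.01 -0.05 0 -2.6 0.05;0 0 0 0 0.05;0 0 0 0 0.05'
cat > v.py <<'E'
from m import *
def redpts(im):
    h=cv2.cvtColor(im,cv2.COLOR_RGB2HSV);M=((h[...,0]<6)|(h[...,0]>172))&(h[...,1]>150)&(h[...,2]>90)
    return blob(M)[0]
E
python3 - <<'E'
from v import *
import pickle
KE,im=look();cv2.imwrite('pics/v1.png',im[:,:,::-1]);pickle.dump((KE,im),open('u1.pkl','wb'))
o=get_obs();print(o['tool_pos'],o['tool_rot'])
c=redpts(im);print(cv2.contourArea(c),cv2.minAreaRect(c),rect(KE,c,.088))
for n in('valve_tip','valve_pivot'):
    for r in finder.tip_of(n,'wrist')[:2]:print(n,r['p'],r['xy'],onplane(KE,r['xy'],.082))
E
```

```text
time_s: 16.23
tool_pos: [0.5002, -0.2919, 0.2389]
tool_rot: [-179.9, 0.0, 58.4]
force: [0.3, -0.4, 0.4]
grip_width: 0.0497
grasp_force: 0.0
time_s: 16.73
tool_pos: [0.481, -0.39, 0.2384]
tool_rot: [-179.9, -0.0, 53.2]
force: [0.5, 1.2, -0.5]
grip_width: 0.0502
grasp_force: 0.0
[ 0.4816 -0.3891  0.2386] [-179.9073   -0.0394   53.353 ]
836.5 ((239.1189422607422, 152.41351318359375), (15.365985870361328, 59.40534210205078), 53.97262954711914) ((478.4418640136719, -359.07574462890625), (14.546184539794922, 57.185455322265625), 89.10831451416016)
valve_pivot 0.83 [291.3, 109.3] [ 0.5422 -0.3567  0.082 ]
```

View pics/v1.png

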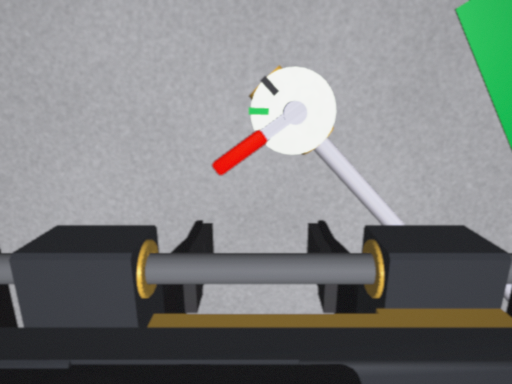

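The view shows the red grip at (239,152), pivot near (294,111), green mark at (259,111) and black open mark at (269,86). I'll take a second view to triangulate them.

```bash
python3 -m creep '0.025 -0.02 -0.01 0 0.05;0.02 -0.015 -0.01 0 0.05;0 0 0 0 0.05;0 0 0 0 0.05'
python3 - <<'E'
from v import *
import pickle
KE,im=look();pickle.dump((KE,im),open('u2.pkl','wb'))
V=[pickle.load(open('u1.pkl','rb')),(KE,im)]
pts=[]
for KE,im in V:
    h=cv2.cvtColor(im,cv2.COLOR_RGB2HSV).astype(int);H,S,Vv=h[...,0],h[...,1],h[...,2]
    c=redpts(im);r=cv2.minAreaRect(c);bx=cv2.boxPoints(r)
    p0=np.array(proj(KE,[.5434,-.360,.08]));yy,xx=np.mgrid[:384,:512];near=np.hypot(xx-p0[0],yy-p0[1])<55
    W=near&(S<30)&(Vv>215);w=max(blob(W),key=cv2.contourArea);hull=cv2.convexHull(w);el=cv2.fitEllipse(hull)
    m=np.zeros(W.shape,np.uint8);cv2.fillPoly(m,[hull],1);m=m>0
    def cen(M):
        n,l,st,ce=cv2.connectedComponentsWithStats((M&m).astype(np.uint8));k=1+np.argmax(st[1:,4]);return ce[k],st[k,4]
    g,gn=cen((H>45)&(H<90)&(S>100));b,bn=cen((Vv<90)&(S<120))
    red=np.zeros(W.shape,np.uint8);cv2.drawContours(red,[c],-1,1,-1);rc=np.argwhere(red)[:,::-1].mean(0)
    # lever ends: endpoints of long axis
    d=(bx[1]-bx[0],bx[2]-bx[1]);i=np.argmax([np.linalg.norm(q) for q in d])
    L=d[i]/np.linalg.norm(d[i]);L=L*np.sign(L@(p0-rc));hl=max(r[1])/2
    print('plate',el,'g',g,gn,'b',b,bn,'red',rc,L,rect(KE,c,.088))
    pts.append(dict(plate=el[0],g=g,b=b,red=rc,e1=np.array(r[0])+L*hl,e0=np.array(r[0])-L*hl))
T={k:tri([v[0] for v in V],[p[k] for p in pts]) for k in pts[0]}
for k in T:print(k,T[k])
pz=T['plate'];ang=lambda v:np.degrees(np.arctan2(v[1],v[0]))%360
for k in('g','b'):
  print(k,ang(T[k]-pz),np.linalg.norm((T[k]-pz)[:2]))
  for i,(KE,_) in enumerate(V):
    z=(T['g'][2]+T['b'][2])/2;q=onplane(KE,pts[i][k],z)-onplane(KE,pts[i]['plate'],z);print('  view',i,ang(q),np.linalg.norm(q))
print('lever',ang(T['e0']-T['e1']))
for n in('valve_tip','valve_pivot'):
    for r in finder.tip_of(n,'wrist')[:1]:print(n,r['p'],r['xy'],onplane(V[1][0],r['xy'],.082))
E
```

```text
time_s: 17.38
tool_pos: [0.5259, -0.4249, 0.2198]
tool_rot: [-180.0, -0.0, 53.3]
force: [0.0, 0.8, 1.3]
grip_width: 0.05
grasp_force: 0.0
plate ((296.040771484375, 113.56539154052734), (85.5636978149414, 98.36094665527344), 142.97900390625) g [258.7879 110.5758] 99 b [269.6234  85.8312] 77 red [239.1196 152.3978] [ 0.8087 -0.5882] ((478.4418640136719, -359.07574462890625), (14.546184539794922, 57.185455322265625), 89.10831451416016)
plate ((235.06646728515625, 111.0191421508789), (89.26017761230469, 98.91473388671875), 142.76280212402344) g [197.2124 110.3451] 113 b [207.4211  83.6842] 95 red [175.3693 154.3014] [ 0.8022 -0.597 ] ((479.0672302246094, -359.6329040527344), (14.375578880310059, 57.23892593383789), 88.99243927001953)
plate [ 0.5444 -0.3623  0.0764]
g [ 0.5166 -0.3398  0.0671]
b [ 0.539  -0.3273  0.0673]
red [ 0.4781 -0.3595  0.0826]
e1 [ 0.5067 -0.36    0.0833]
e0 [ 0.4491 -0.3588  0.0849]
g 141.00669696698301 0.035813549897928
  view 0 138.76249235635512 0.0368360935984111
  view 1 142.28193233244636 0.03515679079439428
b 98.79266200140893 0.03543900866372031
  view 0 98.37595405516741 0.03701648531590721
  view 1 98.82105408111215 0.03456868622975947
lever 178.87660380150172
valve_tip 0.58 [178.4, 151.9] [ 0.4816 -0.3594  0.082 ]
valve_pivot 0.64 [232.5, 112.1] [ 0.5431 -0.3611  0.082 ]
```

Lever is at 178.9° in the world and the green mark at about 142.4° about pivot (0.5435, −0.3606). The black mark at 97.7° agrees with the 45° spacing. I'll grip it and turn it 36.5° clockwise.

```bash
python3 -m creep '-0.0084 0.0109 -0.01 -9 0.05;-0.0084 0.0109 -0.01 -9 0.05;-0.0084 0.0109 -0.01 -9 0.05;-0.0084 0.0109 -0.01 -9 0.05;-0.0084 0.0109 -0.01 -9 0.05;-0.0084 0.0109 -0.01 -9 0.05;0 0 0 0 0.05;0 0 0 0 0.05'; python3 -m creep '0 0 -0.03 0 0.05;0 0 -0.03 0 0.05;0 0 -0.03 0 0.05;0 0 0 0 0.05;0 0 0 0 0.05'
```

```text
time_s: 18.52
tool_pos: [0.4762, -0.3606, 0.1604]
tool_rot: [180.0, -0.1, -0.6]
force: [-0.1, -0.4, -0.5]
grip_width: 0.0497
grasp_force: 0.0
time_s: 19.15
tool_pos: [0.4763, -0.3615, 0.071]
tool_rot: [179.9, -0.1, -0.7]
force: [0.2, -0.3, 0.7]
grip_width: 0.0501
grasp_force: 0.0
```

```bash
python3 -m creep '0 0.0022 -0.002 0 0.024;0 0 0 0 0.024;0 0 0 0 0.024;0 0 0 0 0.01;0 0 0 0 0.01;0 0 0 0 0.01' 8
```

```text
time_s: 19.9
tool_pos: [0.4755, -0.3586, 0.0677]
tool_rot: [180.0, -0.0, -0.8]
force: [-0.1, -1.5, 0.8]
grip_width: 0.0161
grasp_force: 8.0
```

```bash
python3 -m creep '0.0004 0.0053 0 -4.5 0.01;0.0008 0.0053 0 -4.5 0.01;0.0012 0.0052 0 -4.5 0.01;0.0016 0.0051 0 -4.5 0.01;0.002 0.005 0 -4.5 0.01;0.0024 0.0048 0 -4.5 0.01;0.0027 0.0046 0 -4.5 0.01;0.0031 0.0044 0 -4.5 0.01'; python3 -m creep '0 0 0 0 0.01;0 0 0 0 0.01;0 0 0 0 0.01'
```

```text
time_s: 20.9
tool_pos: [0.4895, -0.3197, 0.0678]
tool_rot: [179.9, -0.1, -37.0]
force: [0.6, -4.0, -1.3]
grip_width: 0.0161
grasp_force: 8.0
time_s: 21.28
tool_pos: [0.49, -0.319, 0.0678]
tool_rot: [180.0, -0.1, -36.7]
force: [1.7, -3.5, -1.2]
grip_width: 0.0165
grasp_force: 8.1
```

```bash
python3 -m creep '0 0 0 0 0.05;0 0 0 0 0.05;0 0 0 0 0.05;0 0 0.04 0 0.05;0 0 0.05 0 0.05;0 -0.008 0.05 10 0.05;0 -0.008 0.02 10 0.05;0 -0.008 0 10 0.05'; python3 -m creep '0 -0.01 0 10 0.05;0 -0.01 0 10 0.05;0 -0.01 0 10 0.05;0 -0.01 0 10 0.05;0 -0.01 0 10 0.05;0 -0.01 0 10 0.05;0 0 0 0 0.05;0 0 0 0 0.05'
python3 - <<'E'
from v import *
KE,im=look();cv2.imwrite('pics/v3.png',im[:,:,::-1])
o=get_obs();print(o['tool_pos'],o['tool_rot'],o['time_s'])
c=redpts(im);R=rect(KE,c,.088);print(cv2.contourArea(c),cv2.minAreaRect(c),R)
r=np.array(R[0])/1000-[.5435,-.3606];print('angle',np.degrees(np.arctan2(r[1],r[0])),np.hypot(*r))
h=cv2.cvtColor(im,cv2.COLOR_RGB2HSV).astype(int);H,S,V=h[...,0],h[...,1],h[...,2]
for n,M in (('green',(H>45)&(H<90)&(S>100)),('black',(V<90)&(S<120))):
    k,l,st,ce=cv2.connectedComponentsWithStats(M.astype(np.uint8))
    for i in range(1,k):
        q=onplane(KE,ce[i],.0672)[:2]-[.5435,-.3606]
        if st[i,4]>8 and np.hypot(*q)<.055:print(n,st[i],np.degrees(np.arctan2(q[1],q[0])),np.hypot(*q))
E
```

```text
time_s: 22.28
tool_pos: [0.4905, -0.3432, 0.2298]
tool_rot: [180.0, -0.2, -6.4]
force: [0.9, 0.0, 0.3]
grip_width: 0.0499
grasp_force: 0.0
time_s: 23.28
tool_pos: [0.4897, -0.402, 0.2274]
tool_rot: [-180.0, -0.0, 53.1]
force: [-0.5, 0.7, 0.3]
grip_width: 0.0501
grasp_force: 0.0
[ 0.4899 -0.4018  0.2275] [-179.9787   -0.0183   53.1446] 23.325
994.0 ((207.00621032714844, 105.7633285522461), (64.29351806640625, 16.783660888671875), 1.5074357986450195) ((492.2809753417969, -320.2882080078125), (14.444520950317383, 56.84714126586914), 51.60660171508789)
angle 141.79558303457154 0.06517997438292691
black [246  72  16  17  95] 97.80385837030185 0.0343843798444648
black [245 125  16  16  82] -173.2805290869593 0.0349148678270292
```

The lever sits at 141.7°, midway between the closed mark (186.7°) and open mark (97.8°), and it covers the green mark. That is about 45°. The gripper is clear, so I'm handing in.

```bash
python3 -c "
from cell import ticket
print(ticket.sign_off())"
```

```text
the job is handed in; nothing more can be done
None
```

The orange housing sits flat and home in the square nest, the valve lever is at about 45° over the green mark and released, and the job was handed in at about 23 s; I kept clear of the round housing and the rings but took no final picture of them.

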